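# Take the clogged filter cassette out of the dust extractor

## Robot

A 6-joint arm with a two-finger parallel gripper is mounted at the origin on a cart in front of the work surface, level with it; the furniture and walls round the work are solid. World frame = base frame: x ahead of the robot, y to its left, z up, the work surface at z = 0. Lengths are in m, angles in degrees, forces in N, time in s.
With the tool pointing down it reaches from about 0.4 to 0.825 m from the base axis. Payload 7 kg.
Tool frame: the origin (TCP) lies at the very end of the fingers, on their centre line; the grasp point (between the pads) lies hold_point_z behind it (hold_point_z is the distance from the TCP to the grasp point, in m); z points along the fingers, y is the line along which they close (so a half turn about z gives the same grasp; the last joint's range is limited). The gripper opens to 88 mm and grips with 3 to 60 N. Pads are 19 mm wide; open, the fingers measure 130 mm over their backs; the gripper's body (78 mm by 193 mm) begins 47 mm behind the grasp point.
Start: joints at [92.424, 20.546, 0.682, 0, -70.136, -16.507], TCP at [0.164, 0.655, 0.227] pointing down, gripper open.
Joint ranges: [-176.03, 176.03], [-82.01, 121.73], [-58.28, 71.71], [-173.87, 95.51], [-174.79, -0.11], [-173.66, 173.66]. Speed limits (degrees/s): [136.94, 136.94, 172.46, 180, 180, 180].

## Interface

Orientations are given as [roll, pitch, yaw] about the fixed x, y, z axes, in that order (R = Rz(yaw) Ry(pitch) Rx(roll)).
In Python, from plant import get_obs, snapshot, close_job, hold_point_z gives the robot as it stands.
- The arm moves only by the tool play_rows, never from a script. Its argument "commands" is a list that holds one entry, the list of rows, each a list of 7 numbers: the shift along the tool's x, y, z in cm, then the turn, a rotation vector about the tool's x, y, z in degrees, then the opening, from 0 (shut) to 1 (fully open). In form: [[[x, y, z, ax, ay, az, fingers], ...]]. A call has 1 to 20 rows; each row is the pose to reach, as a shift and turn from the pose commanded when the call began, along the tool's axes at that moment; what a row does not reach only later rows make up. A row lasts 1/12 s, in which the tool goes at most 41.7 mm and 7.16 degrees, less where a joint would pass 70% of its speed; a pose out of reach is approached as far as the arm can. A call with a gripper value outside its range is refused whole. The fingers move at their own pace and stop on an object; the grip force is fixed at half the most. Time passes only in rows, so rows that repeat a pose let the fingers close. It gives the time, the measured TCP pose, the force, the opening and the grip force at its end, in the units of the state.
- get_obs(): the state, without advancing time (a new reading comes with each control period).
- snapshot(name): name is "side" or "top"; returns a dict with "frame" (420x560x3 uint8, red, green, blue), "camera_matrix" (3x3 intrinsics, pixels), "dist" ([k1, k2, p1, p2, k3] as OpenCV has them; the pictures are not rectified), "origin" and "attitude" of the camera in the world. Camera axes: x right, y down, z forward; pixel columns grow to the right and rows downward; lengths in m; the calibration is good to about 2 mm. A picture is of the moment at which its call begins. There is no depth.
- close_job(): hands the job in; it is judged then, once.
The state is a dict: "clock": time; "joint_pos": joint angles; "qvel": joint speeds; "tau": joint torques, N m; "tool_pos": TCP position; "orientation": TCP orientation; "force": force on the tool from outside, world axes, zero at the start; "moment": the same for the moment, N m; "opening": finger opening in m; "gripper_force": force on a finger pad.
Only numpy, scipy, OpenCV 4.12 (cv2) and the standard library are available. Lean on these libraries where they do the work, as an engineer would, in place of code of your own. Each camera call takes 0.05 s, during which the arm holds its last target. There are 200 camera calls.

## Task

One of the three filter cassettes in the bench dust extractor is clogged: its tell-tale button has popped up. Slide the extractor's shutter fully open, press that cassette down until its latch lets go and it springs up by itself, then pull it out by its bar and set it down, not dropped, standing upright in the wash tray between the mug and the dropper bottle, and slide the shutter fully closed again. Keep the cassette upright on the way so that no dust spills, leave the other two cassettes latched in place, and do not disturb the things standing about.

Things in the scene. Friction and masses are not known exactly. Their poses are not given: they have to be found in the camera images.
- extractor: bench dust extractor, fixed grey box 150 deep (x), 296 wide (y), 137 high. Origin under its middle, on the table; its x points away from the robot, y to its left, z up. Right part (y -150 to -4): fan housing, top at z 125. Left part: open filter bay under a sliding shutter. Two shutter rails run along y, 63 to 75 mm either side of the middle, to z 137
- filter_bay (a point): middle of the filter bay at its deck, at extractor x 0, y 68, z 90. Inside, the bay is 116 (x) by 140 (y), rim at z 127. Three parallel wells in the deck, long side along x, at extractor y 30, 68 and 106, hold one cassette each, with 1 mm play. Each well has a damped spring ejector underneath and a push-to-release latch in its wall
- shutter (a joint): position of the aluminium shutter over the filter bay, m: 0 closed, grows as it slides to the extractor's right (-y); end stop 0.142, fully open. Moves with about 2 N, stays where it is left. Plate 124 (x) by 148 (y), upper face at extractor z 131, just 3 mm over the latched cassettes' bars: nothing can rise under it
- shutter_handle (a point): middle of the top of the shutter's handle, an upright ridge 60 long (x), 12 thick (y), from the plate at z 131 up to z 147 (this point), near the shutter's right edge: at extractor x 0, y 4 when closed. Can be pushed by either long side
- cassette_clogged: the clogged cassette, in any of the wells: its white tell-tale button stands up 16 mm on a stem at the front end of its top (down, 2 to 3 mm, on the others). Black frame 96 (x) by 24 (y) by 72 high, pleated filter, 0.11 to 0.23 kg. Origin: middle of its underside; axes as the extractor's. Latched: origin at extractor z 30, frame 12 mm above the deck
- cassette_clogged_bar (a point): middle of the top of its pull bar: 44 long (x), 10 thick (y), 22 tall, on the frame, top 94 above the cassette's origin. Latched it cannot be pulled. Pressed down here with about 10 N it frees after 6 to 7 mm (stop at 10 mm); let go, it rises within 0.5 s and stays 14 mm above its latched height. Then it lifts out freely: 110 mm more to clear rails and handle
- cassette_b: a cassette like it, button down, latched: leave it
- cassette_c: a cassette like it, button down, latched: leave it
- wash_tray: white plastic open tray, fixed, 160 (x) by 260 (y), 34 high, wall 4, upper face of its floor 4 above the origin, which is under its middle; y to its left. The mug stands in one end, the dropper bottle in the other, about 76 mm either side of the middle; which is where varies. Between them 85 mm or more of the floor is free
- rinse_cup: blue mug standing in one end of the wash tray, body 79 wide, 86 high; its handle points along its own -y. Origin at its foot; the body's middle lies 14 mm from it along its +y. Bystander
- jar_brown: glaze jar with a red lid, 69 wide, 85 high, left of the extractor; origin under its middle. Bystander
- cone_pack: three pyrometric cones in a clay bar, 28 by 92 by 63 high, in front of the extractor; origin under its middle. Bystander
- dropper: small dropper bottle standing in the other end of the wash tray, 33 wide, 102 high; origin under its middle. Bystander

How it is judged:
By the outcome, as a careful person would: the job done as asked, in the order asked, and still so for the second after the job is handed in, with the robot touching nothing.
It also fails if it takes over 64 s, if anything falls off the work surface, if the arm or the gripper's body presses on something with over 40 N, if the wrist force passes 120 N, or if a joint passes its speed limit or range.

## Working session

There is one attempt and no reset: what is moved stays moved. The work goes in short steps, Python scripts to look and compute and a tool call to move; the robot and the scene stay as the last step left them, time stands still between calls to the robot, and variables do not carry over. Pictures are saved under pics/ and viewed, at most 10 in all, crops included, and the job is handed in when it is done.

Besides the shell and the picture viewer there is one more tool, called after "Request:" as name(argument=value, ...), one argument or row to a line, values as JSON. play_rows: Moves the arm, as the interface text tells. Its arguments: {"type":"object","properties":{"commands":{"type":"array","items":{"type":"array","items":{"type":"array","items":{"type":"number"}}}}},"required":["commands"]}

```bash
ls; mkdir -p pics
cat > h.py <<'E'
import numpy as np, cv2
from plant import get_obs, snapshot, close_job, hold_point_z
E
python3 - <<'E'
from h import *
print(hold_point_z, get_obs())
for n in("side","top"):
    s=snapshot(n); cv2.imwrite(f"pics/{n}0.png",s["frame"][:,:,::-1])
    np.save(f"pics/{n}0.npy",s,allow_pickle=True)
    print({k:v for k,v in s.items() if k!="frame"})
E
```

```text
pics
0.0188 {'clock': 0.0, 'joint_pos': array([ 9.24237253e+01,  2.05918445e+01,  6.36941006e-01, -1.91171610e-02,
       -7.01352727e+01, -1.65056704e+01]), 'qvel': array([ 0.07832382,  0.0328819 ,  0.13970685,  0.00581993,  0.08846895,
       -0.07429273]), 'tau': array([-2.25912394e-03, -5.82713306e+01,  2.93063807e+01,  6.99730530e+00,
        7.10398905e-03, -1.50167266e-04]), 'tool_pos': array([0.16415978, 0.65426464, 0.22564527]), 'orientation': array([ 1.79908434e+02, -8.39135922e-03, -1.40884486e+01]), 'force': array([ 0.4672081 , -0.18996835,  0.32888873]), 'moment': array([-0.01345897,  0.03210188, -0.01167951]), 'gripper_force': 0.0, 'opening': 0.0875317072025295}
{'camera_matrix': array([[526.21127047,   0.        , 275.46907754],
       [  0.        , 526.21127047, 210.20633755],
       [  0.        ,   0.        ,   1.        ]]), 'dist': array([-0.13201437,  0.        ,  0.        ,  0.        ,  0.        ]), 'origin': array([1.05633204, 0.33101742, 1.3018296 ]), 'attitude': array([-149.74937728,    0.66821282,  120.03145475])}
{'camera_matrix': array([[419.48815096,   0.        , 280.29728837],
       [  0.        , 419.48815096, 204.07194185],
       [  0.        ,   0.        ,   1.        ]]), 'dist': array([0.02672112, 0.        , 0.        , 0.        , 0.        ]), 'origin': array([ 0.26738579, -0.02191034,  1.41254995]), 'attitude': array([-170.82055198,    0.82049533,  -91.16322166])}
```

View pics/top0.png

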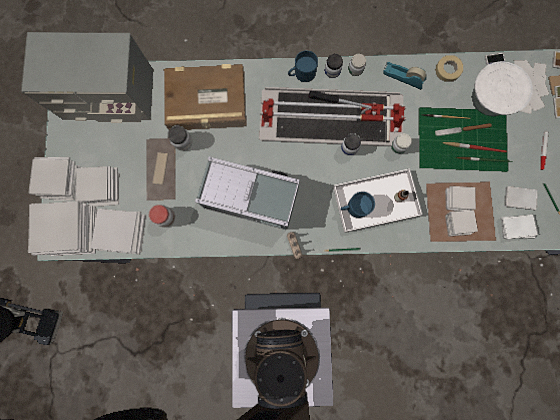

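View pics/side0.png

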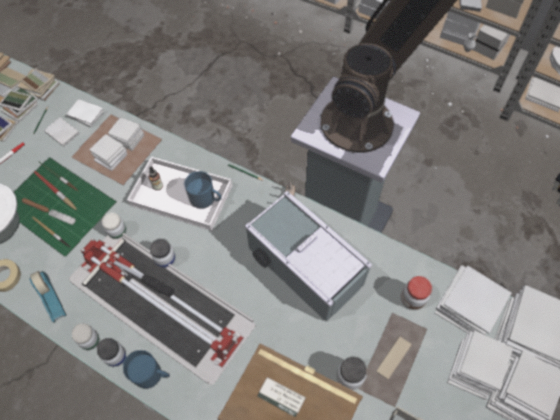

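The top view shows the shutter closed (light plate at 200-255,160-210), with the tray at (335-425,170-230), the mug at (360,203) and the dropper at (403,197). The side view shows the handle at about (305,243). I'll zoom in next.

Run:
```python
from h import *
t=np.load("pics/top0.npy",allow_pickle=True).item()["frame"];s=np.load("pics/side0.npy",allow_pickle=True).item()["frame"]
f=lambda a,x,y,w,h,k:cv2.resize(a[y:y+h,x:x+w],None,fx=k,fy=k,interpolation=cv2.INTER_CUBIC)
a=np.hstack([f(t,185,148,133,75*2//1,3),f(s,238,180,133,150,3)])
a=np.vstack([a,np.hstack([f(t,320,160,133,50+25,3)[:150*3//3*1+75],f(s,115,145,133,75,3)])])[:600+75]
a=cv2.resize(a,(709,600)) if a.shape[0]>600 else a
print(a.shape)
cv2.imwrite("pics/z1.png",a[:,:,::-1])
```

```text
(600, 709, 3)
```

View pics/z1.png

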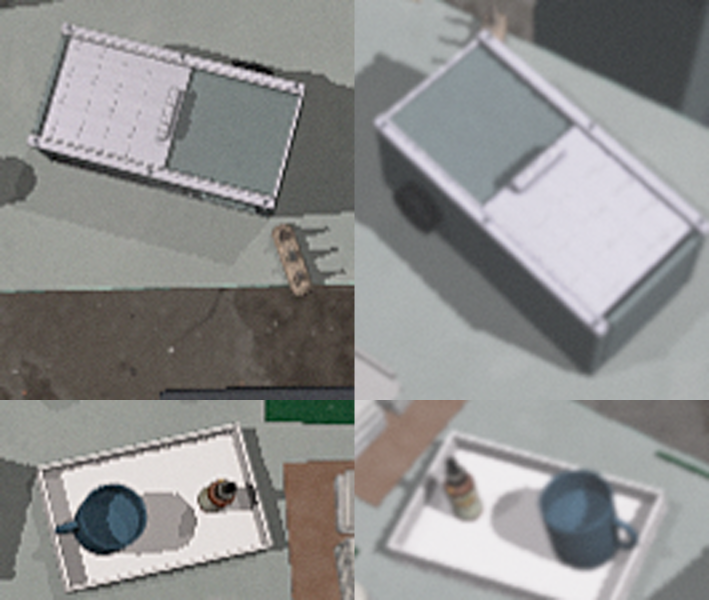

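Crop readings: in the top view the rail corners are at (66,25), (302,86), (270,213) and (33,145). The handle is at about (168,115), and the tray rim corners are at (38,468), (240,425), (272,545) and (70,592). The side view shows the same features. Next I'll triangulate.

```bash
cat > h.py <<'E'
import numpy as np, cv2
from scipy.spatial.transform import Rotation as Ro
from scipy.optimize import least_squares
from plant import get_obs, snapshot, close_job, hold_point_z
def ray(c,p):
    u=cv2.undistortPoints(np.array(p,float).reshape(-1,1,2),c["camera_matrix"],c["dist"])[:,0]
    R=Ro.from_euler("xyz",c["attitude"],degrees=True).as_matrix()
    return np.array(c["origin"]),np.c_[u,np.ones(len(u))]@R.T
def onz(c,p,z):
    o,d=ray(c,p); return o+d*((z-o[2])/d[:,2])[:,None]
def tri(c1,p1,c2,p2):
    o1,d1=ray(c1,p1);o2,d2=ray(c2,p2);out=[]
    for a,b in zip(d1,d2):
        s=np.linalg.lstsq(np.c_[a,-b],o2-o1,rcond=None)[0]
        out.append(np.r_[(o1+s[0]*a+o2+s[1]*b)/2,np.linalg.norm(o1+s[0]*a-o2-s[1]*b)])
    return np.array(out)
def proj(c,P):
    R=Ro.from_euler("xyz",c["attitude"],degrees=True).as_matrix()
    X=(np.array(P,float)-c["origin"])@R
    return cv2.projectPoints(X,np.zeros(3),np.zeros(3),c["camera_matrix"],c["dist"])[0][:,0]
def load(n): return np.load(f"pics/{n}.npy",allow_pickle=True).item()
E
python3 - <<'E'
from h import *
np.set_printoptions(precision=4,suppress=True)
T=load("top0");S=load("side0");k=2.667
a=lambda L,ox,oy,bx,by:np.array(L,float).__sub__([bx,by])/k+[ox,oy]-.33
et=a([(66,25),(302,86),(270,213),(33,145)],185,148,0,0)
es=a([(600,330),(380,122),(485,35),(705,225)],238,180,354.5,0)
P=tri(T,et,S,es);print(P)
def fit(P,hx,hy,org=["BL","BR","FR","FL"]):
    M=np.array([[hx,hy],[hx,-hy],[-hx,-hy],[-hx,hy]])
    def f(v):
        R=np.array([[np.cos(v[2]),-np.sin(v[2])],[np.sin(v[2]),np.cos(v[2])]])
        return (M@R.T+v[:2]-P[:,:2]).ravel()
    r=least_squares(f,[*P[:,:2].mean(0),-.2]); return r.x[:2],np.degrees(r.x[2]),r.fun.round(4)
print("extr",fit(P,.075,.148)); print("  top@.137",fit(onz(T,et,.137),.075,.148)); print("  side",fit(onz(S,es,.137),.075,.148))
tt=a([(38,468),(240,425),(272,545),(70,592)],320,160,0,400)
print("tray top",fit(onz(T,tt,.034),.08,.13))
ss=a([(450,435),(662,492),(388,548)],115,145,354.5,400)
print(onz(T,tt,.034)[:,:2],onz(S,ss,.034)[:,:2])
# handle top ends
ht=a([(175,88),(164,140)],185,148,0,0);hs=a([(515,188),(562,152)],238,180,354.5,0)
print("handle",tri(T,ht,S,hs))
# mug: blue mask; dropper
for n,c,(x0,x1,y0,y1) in(("top",T,(320,430,165,235)),("side",S,(115,240,150,230))):
    h=cv2.cvtColor(c["frame"],cv2.COLOR_RGB2HSV)[y0:y1,x0:x1]
    m=cv2.inRange(h,(95,80,30),(125,255,255)); ys,xs=np.nonzero(m); print(n,"blue",xs.min()+x0,xs.max()+x0,ys.min()+y0,ys.max()+y0,len(xs))
    m=cv2.inRange(h,(0,60,30),(25,255,255)); ys,xs=np.nonzero(m); print(n,"orange",xs.mean()+x0,ys.mean()+y0,len(xs))
E
```

```text
[[ 0.6292  0.2136  0.133   0.0024]
 [ 0.5484 -0.0627  0.135   0.0033]
 [ 0.4038 -0.0255  0.1183  0.0044]
 [ 0.488   0.2515  0.1256  0.    ]]
extr (array([0.5173, 0.0943]), np.float64(-16.219115119854013), array([ 0.0015,  0.0018, -0.0003, -0.0061,  0.0002, -0.0014, -0.0013,
        0.0058]))
  top@.137 (array([0.516 , 0.0933]), np.float64(-16.383579888657984), array([ 0.0012,  0.0024, -0.0024, -0.0057,  0.0014, -0.004 , -0.0002,
        0.0073]))
  side (array([0.5218, 0.0963]), np.float64(-16.12010163599033), array([ 0.0048,  0.0025,  0.0041, -0.0063, -0.0063, -0.0032, -0.0026,
        0.007 ]))
tray top (array([ 0.4977, -0.3303]), np.float64(11.358101543904185), array([-0.    ,  0.0003,  0.0022,  0.0004, -0.0019, -0.0024, -0.0002,
        0.0017]))
[[ 0.5505 -0.1874]
 [ 0.5996 -0.4425]
 [ 0.4468 -0.4711]
 [ 0.3939 -0.2203]] [[ 0.4514 -0.4689]
 [ 0.3986 -0.2185]
 [ 0.6047 -0.4374]]
handle [[0.5484 0.0842 0.1417 0.0013]
 [0.4889 0.1003 0.1291 0.0048]]
top blue 341 374 192 216 511
top orange 417.59558823529414 197.47794117647058 136
side blue 192 200 181 192 27
side orange 131.10799136069113 166.66306695464363 463
```

Request:
play_rows(
  commands=[
    [[48.1, 45.9, 0, 0, 0, 2.1, 0.6], [48.1, 45.9, 0, 0, 0, 2.1, 0.6], [48.1, 45.9, 0, 0, 0, 2.1, 0.6], [48.1, 45.9, 0, 0, 0, 2.1, 0.6], [48.1, 45.9, 0, 0, 0, 2.1, 0.6], [48.1, 45.9, 0, 0, 0, 2.1, 0.6], [48.1, 45.9, 0, 0, 0, 2.1, 0.6], [48.1, 45.9, 0, 0, 0, 2.1, 0.6], [48.1, 45.9, 0, 0, 0, 2.1, 0.6], [48.1, 45.9, 0, 0, 0, 2.1, 0.6], [48.1, 45.9, 0, 0, 0, 2.1, 0.6], [48.1, 45.9, 0, 0, 0, 2.1, 0.6], [48.1, 45.9, 0, 0, 0, 2.1, 0.6], [48.1, 45.9, 0, 0, 0, 2.1, 0.6], [48.1, 45.9, 0, 0, 0, 2.1, 0.6], [48.1, 45.9, 0, 0, 0, 2.1, 0.6], [48.1, 45.9, 0, 0, 0, 2.1, 0.6], [48.1, 45.9, 0, 0, 0, 2.1, 0.6], [48.1, 45.9, 0, 0, 0, 2.1, 0.6], [48.1, 45.9, 0, 0, 0, 2.1, 0.6]],
  ],
)

```text
clock: 1.77
tool_pos: [0.5187, 0.0931, 0.2264]
orientation: [180.0, 0.0, -16.1]
force: [-0.7, -0.1, -0.4]
opening: 0.0527
gripper_force: 0.0
```

Request:
play_rows(
  commands=[
    [[0, 0, 3, 0, 0, 0, 0.6], [0, 0, 6, 0, 0, 0, 0.6], [0, 0, 8, 0, 0, 0, 0.6], [0, 0, 8.8, 0, 0, 0, 0.6], [0, 0, 8.8, 0, 0, 0, 0.6], [0, 0, 8.8, 0, 0, 0, 0.6], [0, 0, 8.8, 0, 0, 0, 0], [0, 0, 8.8, 0, 0, 0, 0], [0, 0, 8.8, 0, 0, 0, 0], [0, 0, 8.8, 0, 0, 0, 0], [0, 0, 8.8, 0, 0, 0, 0], [0, 0, 8.8, 0, 0, 0, 0], [0, 0, 8.8, 0, 0, 0, 0], [0, 0, 8.8, 0, 0, 0, 0]],
  ],
)

```text
clock: 2.93
tool_pos: [0.5191, 0.0922, 0.1387]
orientation: [180.0, -0.0, -16.2]
force: [-0.6, -0.2, 1.7]
opening: 0.0116
gripper_force: 30.0
```

Request:
play_rows(
  commands=[
    [[0, 1, 0, 0, 0, 0, 0], [0, 2, 0, 0, 0, 0, 0], [0, 3, 0, 0, 0, 0, 0], [0, 4, 0, 0, 0, 0, 0], [0, 5, 0, 0, 0, 0, 0], [0, 6, 0, 0, 0, 0, 0], [0, 7, 0, 0, 0, 0, 0], [0, 8, 0, 0, 0, 0, 0], [0, 9, 0, 0, 0, 0, 0], [0, 10, 0, 0, 0, 0, 0], [0, 11, 0, 0, 0, 0, 0], [0, 12, 0, 0, 0, 0, 0], [0, 12.8, 0, 0, 0, 0, 0], [0, 13.5, 0, 0, 0, 0, 0], [0, 13.9, 0, 0, 0, 0, 0], [0, 14.2, 0, 0, 0, 0, 0], [0, 14.3, 0, 0, 0, 0, 0], [0, 14.3, 0, 0, 0, 0, 0]],
  ],
)

```text
clock: 4.43
tool_pos: [0.4821, -0.0372, 0.1387]
orientation: [-179.2, -0.2, -16.2]
force: [-1.7, 46.6, 1.6]
opening: 0.0117
gripper_force: 30.0
```

Request:
play_rows(
  commands=[
    [[0, -0.6, 0, 0, 0, 0, 0], [0, -0.75, 0, 0, 0, 0, 0], [0, -0.75, 0, 0, 0, 0, 0.5], [0, -0.75, 0, 0, 0, 0, 0.5], [0, -0.75, 0, 0, 0, 0, 0.5], [0, -0.75, 0, 0, 0, 0, 0.5], [0, -0.75, -2, 0, 0, 0, 0.5], [0, -0.75, -5, 0, 0, 0, 0.2], [0, 2, -9, 0, 0, 0, 0.0], [0, 6, -12, 0, 0, 0, 0.0], [0, 10, -15, 0, 0, 0, 0.0], [0, 14, -15, 0, 0, 0, 0.0], [0, 18, -15, 0, 0, 0, 0.0], [0, 22, -15, 0, 0, 0, 0.0]],
  ],
)

```text
clock: 5.6
tool_pos: [0.421, -0.244, 0.2897]
orientation: [-180.0, -0.1, -16.2]
force: [1.3, -0.8, -0.2]
opening: 0.0035
gripper_force: 0.0
```

Run:
```python
from h import *
for n in("side","top"):
    np.save(f"pics/{n}1.npy",snapshot(n),allow_pickle=True)
t=load("top1")["frame"];s=load("side1")["frame"]
f=lambda a,x,y,w,h,k:cv2.resize(a[y:y+h,x:x+w],None,fx=k,fy=k,interpolation=cv2.INTER_CUBIC)
a=np.hstack([f(t,190,148,80,120,5),f(s,275,205,80,120,5)])
print(a.shape); cv2.imwrite("pics/z2.png",a[:,:,::-1])
```

```text
(600, 800, 3)
```

View pics/z2.png

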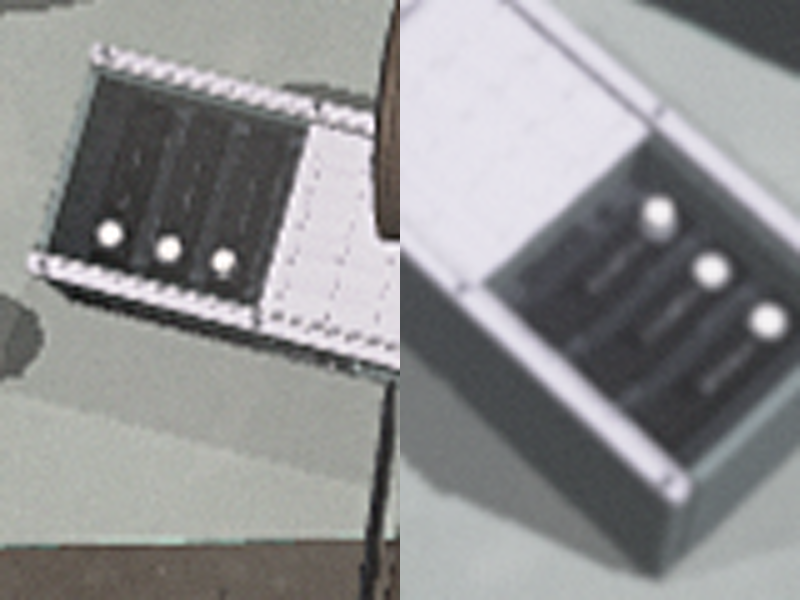

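The bay is open. Buttons show at top-crop (110,234), (169,249) and (223,262), and at side-crop (768,321), (712,270) and (660,213). The one next to the shutter appears raised on a stem. I'll measure their heights.

Run:
```python
from h import *
np.set_printoptions(precision=4,suppress=True)
T=load("top1");S=load("side1")
def blobs(c,g):
    out=[]
    for x,y in g:
        f=cv2.cvtColor(c["frame"],cv2.COLOR_RGB2GRAY).astype(float)
        x0,y0=int(x)-4,int(y)-4; w=f[y0:y0+9,x0:x0+9]; w=np.clip(w-130,0,None)
        ys,xs=np.mgrid[y0:y0+9,x0:x0+9]; out.append(((xs*w).sum()/w.sum(),(ys*w).sum()/w.sum()))
    return np.array(out)
bt=blobs(T,[(190+x/5,148+y/5) for x,y in((110,234),(169,249),(223,262))])
bs=blobs(S,[(275+(x-400)/5,205+y/5) for x,y in((768,321),(712,270),(660,213))])
P=tri(T,bt,S,bs); print(bt,bs,P)
O=np.array([.5204,.0953]);a=np.radians(-16.1)
R=np.array([[np.cos(a),-np.sin(a)],[np.sin(a),np.cos(a)]])
print("buttons in extractor",(P[:,:2]-O)@R)
# bar highlights (side crop / top crop) 
lt=[(190+x/5,148+y/5) for x,y in((133,160),(193,172),(247,185))]
ls=[(275+(x-400)/5,205+y/5) for x,y in((728,370),(668,317),(615,270))]
Q=tri(T,lt,S,ls);print(Q,(Q[:,:2]-O)@R)
# rails' corners of the shutter-edge/bay: near-left and far-left rail ends
ct=[(190+x/5,148+y/5) for x,y in((103,55),(40,265))];print((onz(T,ct,.137)[:,:2]-O)@R)
g=[O+R@np.array([0,y]) for y in(106e-3,68e-3,30e-3)];print("bars",g)
print("proj bars top",(proj(T,[[*q,.124] for q in g])-[190,148])*5,"side",(proj(S,[[*q,.124] for q in g])-[275,205])*5+[400,0])
```

```text
[[211.5145 194.2824]
 [223.3186 197.3054]
 [234.191  199.7203]] [[348.1289 268.6758]
 [336.7884 258.5735]
 [326.3723 247.2448]] [[0.5154 0.2101 0.1055 0.    ]
 [0.5047 0.1729 0.1054 0.0005]
 [0.4943 0.1373 0.1155 0.0007]]
buttons in extractor [[-0.0367  0.1089]
 [-0.0366  0.0702]
 [-0.0367  0.0331]]
[[0.5564 0.2    0.1146 0.0157]
 [0.547  0.1618 0.1173 0.0162]
 [0.5376 0.1275 0.1181 0.0161]] [[0.0056 0.1106]
 [0.0071 0.0712]
 [0.0076 0.0357]]
[[ 0.0665  0.1365]
 [-0.0718  0.1363]]
bars [array([0.5498, 0.1971]), array([0.5393, 0.1606]), array([0.5287, 0.1241])]
proj bars top [[123.3562 171.716 ]
 [181.3941 186.8383]
 [239.5797 201.998 ]] side [[714.489  347.4398]
 [657.6614 296.2863]
 [601.8867 246.0714]]
```

The heights are 0.1055, 0.1054 and 0.1155, so the clogged cassette is in the y=30 well. I'll move above its bar with the fingers shut.

Request:
play_rows(
  commands=[
    [[0, -38.6, 0, 0, 0, 0, 0], [0, -38.6, 0, 0, 0, 0, 0], [0, -38.6, 0, 0, 0, 0, 0], [0, -38.6, 0, 0, 0, 0, 0], [0, -38.6, 0, 0, 0, 0, 0], [0, -38.6, 2, 0, 0, 0, 0], [0, -38.6, 5, 0, 0, 0, 0], [0, -38.6, 9, 0, 0, 0, 0], [0, -38.6, 13, 0, 0, 0, 0], [0, -38.6, 15, 0, 0, 0, 0], [0, -38.6, 15.5, 0, 0, 0, 0], [0, -38.6, 15.5, 0, 0, 0, 0], [0, -38.6, 15.5, 0, 0, 0, 0]],
  ],
)

```text
clock: 6.78
tool_pos: [0.5279, 0.1284, 0.1304]
orientation: [179.7, 0.2, -16.1]
force: [0.7, 0.2, 0.5]
opening: 0.0003
gripper_force: 0.0
```

Request:
play_rows(
  commands=[
    [[0, 0, 0, 0, 0, 0, 0], [0, 0, 0, 0, 0, 0, 0], [0, 0, 0.3, 0, 0, 0, 0], [0, 0, 0.6, 0, 0, 0, 0], [0, 0, 0.8, 0, 0, 0, 0], [0, 0, 0.9, 0, 0, 0, 0], [0, 0, 0.9, 0, 0, 0, 0]],
  ],
)

```text
clock: 7.37
tool_pos: [0.53, 0.1284, 0.125]
orientation: [-180.0, -0.1, -16.2]
force: [-0.2, -1.7, 5.1]
opening: 0.0001
gripper_force: 2.2
```

Request:
play_rows(
  commands=[
    [[0, 0, 0.2, 0, 0, 0, 0], [0, 0, 0.4, 0, 0, 0, 0], [0, 0, 0.6, 0, 0, 0, 0], [0, 0, 0.8, 0, 0, 0, 0], [0, 0, 0.95, 0, 0, 0, 0], [0, 0, 0.95, 0, 0, 0, 0], [0, 0, 0.95, 0, 0, 0, 0]],
  ],
)

```text
clock: 7.95
tool_pos: [0.5302, 0.1281, 0.1159]
orientation: [180.0, -0.1, -16.2]
force: [-1.3, -3.3, 8.6]
opening: 0.0004
gripper_force: 4.1
```

Request:
play_rows(
  commands=[
    [[0, 0, -1.5, 0, 0, 0, 0], [0, 0, -4, 0, 0, 0, 0.23], [0, 0, -6, 0, 0, 0, 0.23], [0, 0, -7, 0, 0, 0, 0.23], [0, 0, -7, 0, 0, 0, 0.23], [0, 0, -7, 0, 0, 0, 0.23]],
  ],
)

```text
clock: 8.45
tool_pos: [0.5295, 0.1288, 0.1847]
orientation: [-179.9, -0.0, -16.2]
force: [0.1, -0.1, -0.1]
opening: 0.0196
gripper_force: 0.0
```

Run:
```python
from h import *
for n in("side","top"):
    np.save(f"pics/{n}2.npy",snapshot(n),allow_pickle=True)
t=load("top2")["frame"];s=load("side2")["frame"]
f=lambda a,x,y,w,h,k:cv2.resize(a[y:y+h,x:x+w],None,fx=k,fy=k,interpolation=cv2.INTER_CUBIC)
a=np.hstack([f(t,190,148,80,120,5),f(s,275,205,80,120,5)])
cv2.imwrite("pics/z3.png",a[:,:,::-1])
```

```text
(no output)
```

View pics/z3.png

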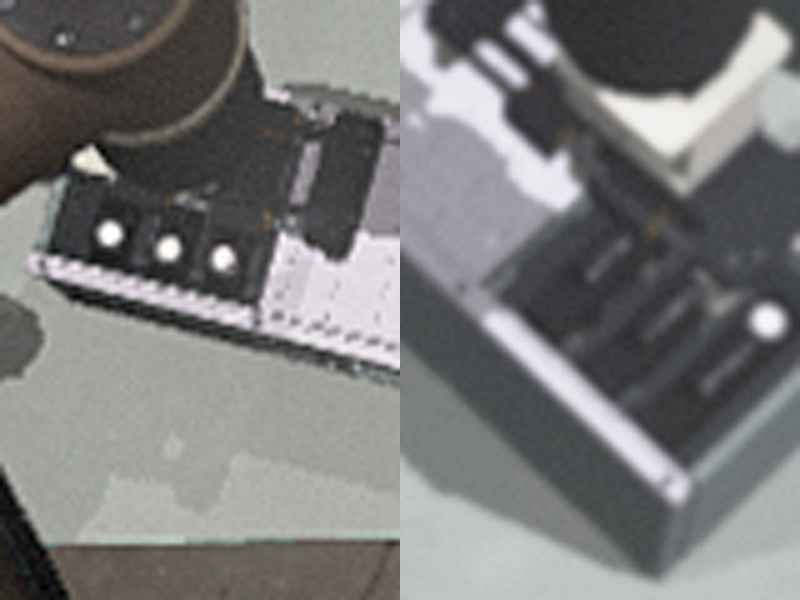

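Against the previous view, the clogged button and its bar highlight have both shifted: button 262→257, and the bar highlight in the side view (615,270)→(607,258). That fits a cassette that has popped up. I'll approach carefully with a narrow opening.

Request:
play_rows(
  commands=[
    [[0, 0.2, 1, 0, 0, 0, 0.18], [0, 0.2, 2.5, 0, 0, 0, 0.18], [0, 0.2, 4, 0, 0, 0, 0.18], [0, 0.2, 4.6, 0, 0, 0, 0.18], [0, 0.2, 4.9, 0, 0, 0, 0.18], [0, 0.2, 5.1, 0, 0, 0, 0.18], [0, 0.2, 5.1, 0, 0, 0, 0.18]],
  ],
)

```text
clock: 9.13
tool_pos: [0.5291, 0.1267, 0.1334]
orientation: [180.0, 0.0, -16.2]
force: [0.2, -0.2, 0.3]
opening: 0.0157
gripper_force: 0.0
```

Request:
play_rows(
  commands=[
    [[0, 0, 0.2, 0, 0, 0, 0.18], [0, 0, 0.4, 0, 0, 0, 0.18], [0, 0, 0.6, 0, 0, 0, 0.18], [0, 0, 0.8, 0, 0, 0, 0.18], [0, 0, 0.9, 0, 0, 0, 0.18], [0, 0, 0.9, 0, 0, 0, 0.18]],
  ],
)

```text
clock: 9.63
tool_pos: [0.5289, 0.1267, 0.1245]
orientation: [180.0, 0.0, -16.2]
force: [-0.7, 0.5, -0.4]
opening: 0.0156
gripper_force: 0.0
```

Request:
play_rows(
  commands=[
    [[0, 0, 0.15, 0, 0, 0, 0.18], [0, 0, 0.3, 0, 0, 0, 0.18], [0, 0, 0.3, 0, 0, 0, 0.18], [0, 0, 0.3, 0, 0, 0, 0], [0, 0, 0.3, 0, 0, 0, 0], [0, 0, 0.3, 0, 0, 0, 0], [0, 0, 0.3, 0, 0, 0, 0], [0, 0, 0.3, 0, 0, 0, 0]],
  ],
)

```text
clock: 10.3
tool_pos: [0.5289, 0.1264, 0.1217]
orientation: [180.0, 0.0, -16.2]
force: [-0.7, -2.1, 0.2]
opening: 0.0098
gripper_force: 29.9
```

Request:
play_rows(
  commands=[
    [[0, 0, -0.4, 0, 0, 0, 0], [0, 0, -1, 0, 0, 0, 0], [0, 0, -1.6, 0, 0, 0, 0], [0, 0, -2.2, 0, 0, 0, 0], [0, 0, -3, 0, 0, 0, 0], [0, 0, -3.8, 0, 0, 0, 0], [0, 0, -4.6, 0, 0, 0, 0], [0, 0, -5.5, 0, 0, 0, 0], [0, 0, -6.5, 0, 0, 0, 0], [0, 0, -7.5, 0, 0, 0, 0], [0, 0, -8.5, 0, 0, 0, 0], [0, 0, -9.5, 0, 0, 0, 0], [0, 0, -10.5, 0, 0, 0, 0], [0, 0, -11.5, 0, 0, 0, 0], [0, 0, -12.5, 0, 0, 0, 0], [0, 0, -13, 0, 0, 0, 0], [0, 0, -13, 0, 0, 0, 0]],
  ],
)

```text
clock: 11.72
tool_pos: [0.5297, 0.127, 0.2533]
orientation: [-179.9, -0.1, -16.2]
force: [0.2, -0.2, -1.1]
opening: 0.0095
gripper_force: 29.9
```

Run:
```python
from h import *
for n in("side","top"):
    np.save(f"pics/{n}3.npy",snapshot(n),allow_pickle=True)
t=load("top3")["frame"];s=load("side3")["frame"]
f=lambda a,x,y,w,h,k:cv2.resize(a[y:y+h,x:x+w],None,fx=k,fy=k,interpolation=cv2.INTER_CUBIC)
a=np.hstack([f(s,230,130,133,100,3),f(t,320,160,125,85,3)[:255].repeat(1,0) if 0 else f(t,320,155,133,100,3)])
b=np.hstack([f(load("side0")["frame"],115,145,133,100,3),f(s,275,205,133,100,3)])
cv2.imwrite("pics/z4.png",np.vstack([a,b])[:,:,::-1])
```

```text
(no output)
```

View pics/z4.png

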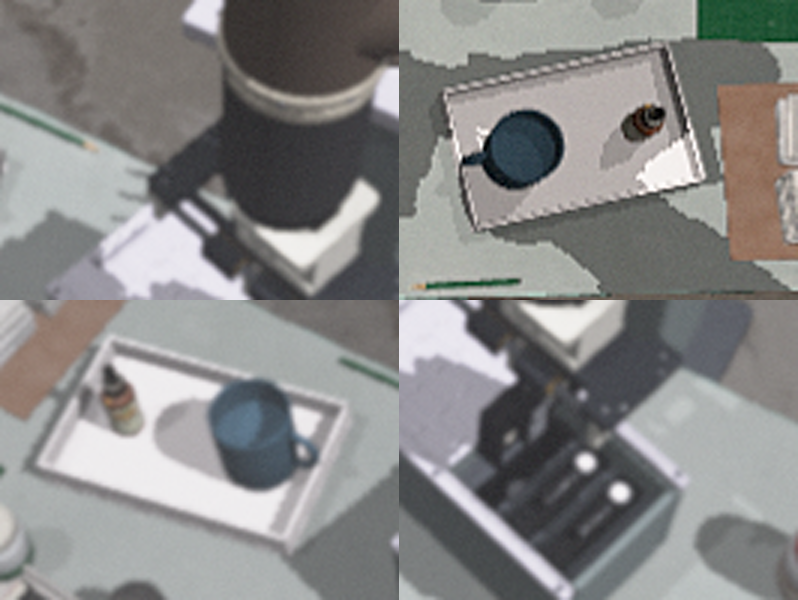

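The cassette hangs from the gripper, and the other two are still in place with their buttons down. In the top panel the mug rim is centred at (523,150) and the dropper cap is at (654,114). In the side panel the mug rim is at (250,410), with the dropper cap at (110,370) and its base at (126,430).

Run:
```python
from h import *
np.set_printoptions(precision=4,suppress=True)
T=load("top3");S=load("side0")
at=lambda L:(np.array(L,float)-[399,0])/3+[320,155]-.33
as_=lambda L:(np.array(L,float)-[0,300])/3+[115,145]-.33
ct=at([(663,45),(704,180),(476,230),(444,96)]);cs=as_([(107,340),(40,466),(288,548),(348,402)])
# order: top: back-right, front-right, front-left, back-left
A=onz(T,ct,.034)[:,:2]
print("tri TL corr",A)
B=onz(S,cs,.034)[:,:2];print(B)
print("mug rim",onz(T,at([(524,150)]),.086),onz(S,as_([(250,412)]),.086),tri(T,at([(524,150)]),S,as_([(250,412)])))
print("drop cap",onz(T,at([(654,114)]),.102),onz(S,as_([(110,370)]),.102),tri(T,at([(654,114)]),S,as_([(110,370)])))
print("drop base",onz(S,as_([(126,430)]),.006),onz(T,at([(634,130)]),.02))
```

```text
tri TL corr [[ 0.5976 -0.4357]
 [ 0.4447 -0.4699]
 [ 0.395  -0.2185]
 [ 0.5454 -0.1897]]
[[ 0.4523 -0.4688]
 [ 0.6031 -0.4358]
 [ 0.5588 -0.1793]
 [ 0.3962 -0.2177]]
mug rim [[ 0.4743 -0.2658  0.086 ]] [[ 0.4774 -0.2685  0.086 ]] [[ 0.4756 -0.2679  0.0834  0.0037]]
drop cap [[ 0.5071 -0.4009  0.102 ]] [[ 0.511  -0.4023  0.102 ]] [[ 0.5086 -0.4035  0.0976  0.0029]]
drop base [[ 0.5174 -0.4033  0.006 ]] [[ 0.5045 -0.4012  0.02  ]]
```

Request:
play_rows(
  commands=[
    [[0.2, 0.8, -0.5, 0, 0, 0, 0], [0.5, 2.2, -1, 0, 0, 0, 0], [1, 4.4, -1, 0, 0, -2, 0], [1.6, 7, -1, 0, 0, -4, 0], [2.3, 10, -1, 0, 0, -6, 0], [3, 13, -1, 0, 0, -8, 0], [3.7, 16, -1, 0, 0, -10, 0], [4.3, 19, -1, 0, 0, -12, 0], [5, 22, -1, 0, 0, -14, 0], [5.7, 25, -1, 0, 0, -16, 0], [6.4, 28, -1, 0, 0, -18, 0], [7.1, 31, -1, 0, 0, -20, 0], [7.8, 34, -1, 0, 0, -22, 0], [8.5, 37, -1, 0, 0, -24, 0], [9.2, 40, -1, 0, 0, -25.5, 0], [9.7, 42.5, -1, 0, 0, -26.5, 0], [10.1, 44.5, 0, 0, 0, -27.5, 0], [10.4, 45.6, 0, 0, 0, -27.5, 0], [10.5, 46, 0, 0, 0, -27.5, 0], [10.5, 46, 0, 0, 0, -27.5, 0]],
  ],
)

```text
clock: 13.48
tool_pos: [0.5011, -0.3453, 0.2517]
orientation: [-180.0, 0.0, 11.2]
force: [0.3, 0.1, -1.4]
opening: 0.0097
gripper_force: 29.9
```

Request:
play_rows(
  commands=[
    [[0, 0, 1, 0, 0, 0, 0], [0, 0, 3, 0, 0, 0, 0], [0, 0, 5, 0, 0, 0, 0], [0, 0, 6.2, 0, 0, 0, 0], [0, 0, 7, 0, 0, 0, 0], [0, 0, 7, 0, 0, 0, 0]],
  ],
)

```text
clock: 13.98
tool_pos: [0.501, -0.3428, 0.1799]
orientation: [-179.9, 0.1, 11.4]
force: [-0.6, 0.4, -1.3]
opening: 0.0096
gripper_force: 29.9
```

Run:
```python
from h import *
for n in("side","top"):
    np.save(f"pics/{n}4.npy",snapshot(n),allow_pickle=True)
t=load("top4")["frame"];s=load("side4")["frame"]
f=lambda a,x,y,w,h,k:cv2.resize(a[y:y+h,x:x+w],None,fx=k,fy=k,interpolation=cv2.INTER_CUBIC)
cv2.imwrite("pics/z5.png",np.hstack([f(s,110,110,133,150,3),f(t,320,130,133,150,3)])[:,:,::-1])
```

```text
(no output)
```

View pics/z5.png

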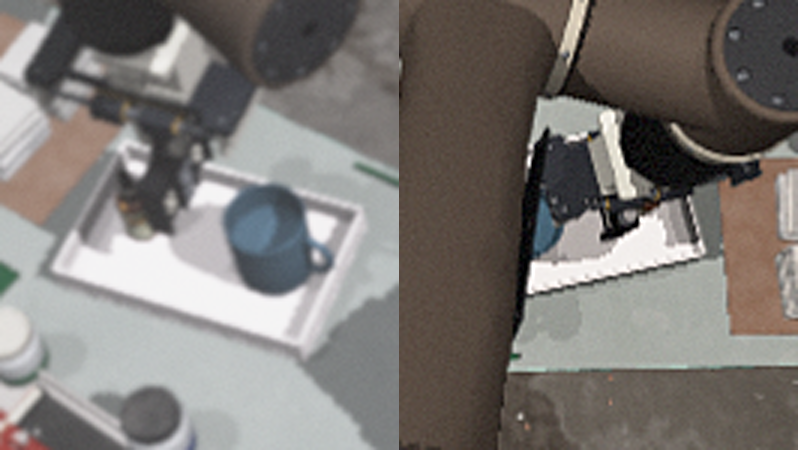

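The side view shows the cassette hanging upright between the dropper and the mug, with its lower rear end near (165,235).

Run:
```python
from h import *
S=load("side4")
for q in((.548,-.334,.102),(.548,-.334,.004),(.501,-.343,.18),(.51,-.402,.102)): print((proj(S,[q])[0]-110)*3)
```

```text
[159.06492912 233.25851845]
[178.81500223 288.17393381]
[165.24701388 142.35086646]
[124.94091507 173.3458239 ]
```

Request:
play_rows(
  commands=[
    [[0, 0, 1, 0, 0, 0, 0], [0, 0, 2.5, 0, 0, 0, 0], [0, 0, 4, 0, 0, 0, 0], [0, 0, 5.5, 0, 0, 0, 0], [0, 0, 7, 0, 0, 0, 0], [0, 0, 8, 0, 0, 0, 0], [0, 0, 8.8, 0, 0, 0, 0], [0, 0, 9.2, 0, 0, 0, 0], [0, 0, 9.4, 0, 0, 0, 0], [0, 0, 9.4, 0, 0, 0, 0], [0, 0, 9.4, 0, 0, 0, 0]],
  ],
)

```text
clock: 15.0
tool_pos: [0.5022, -0.3445, 0.0884]
orientation: [180.0, -0.0, 11.3]
force: [0.4, 0.8, -1.6]
opening: 0.0096
gripper_force: 29.9
```

Request:
play_rows(
  commands=[
    [[0, 0, 0.1, 0, 0, 0, 0], [0, 0, 0.2, 0, 0, 0, 0], [0, 0, 0.3, 0, 0, 0, 0], [0, 0, 0.4, 0, 0, 0, 0], [0, 0, 0.4, 0, 0, 0, 0], [0, 0, 0.4, 0, 0, 0, 0]],
  ],
)

```text
clock: 15.5
tool_pos: [0.5017, -0.3443, 0.0837]
orientation: [-180.0, 0.0, 11.3]
force: [-0.4, -0.9, -1.4]
opening: 0.01
gripper_force: 29.9
```

Request:
play_rows(
  commands=[
    [[0, 0, 0.05, 0, 0, 0, 0], [0, 0, 0.1, 0, 0, 0, 0], [0, 0, 0.15, 0, 0, 0, 0], [0, 0, 0.2, 0, 0, 0, 0], [0, 0, 0.25, 0, 0, 0, 0], [0, 0, 0.25, 0, 0, 0, 0]],
  ],
)

```text
clock: 16.0
tool_pos: [0.5018, -0.3445, 0.0816]
orientation: [180.0, -0.0, 11.3]
force: [-1.0, 0.2, 1.8]
opening: 0.0097
gripper_force: 30.0
```

Request:
play_rows(
  commands=[
    [[0, 0, 0.05, 0, 0, 0, 0], [0, 0, 0.05, 0, 0, 0, 0], [0, 0, 0.05, 0, 0, 0, 0]],
  ],
)

```text
clock: 16.25
tool_pos: [0.5019, -0.3446, 0.0816]
orientation: [180.0, -0.0, 11.3]
force: [-1.9, -0.4, 6.7]
opening: 0.0096
gripper_force: 30.0
```

Request:
play_rows(
  commands=[
    [[0, 0, 0, 0, 0, 0, 0.15], [0, 0, 0, 0, 0, 0, 0.2], [0, 0, 0, 0, 0, 0, 0.24], [0, 0, 0, 0, 0, 0, 0.24], [0, 0, 0, 0, 0, 0, 0.24], [0, 0, -0.5, 0, 0, 0, 0.24], [0, 0, -1.2, 0, 0, 0, 0.24], [0, 0, -2.2, 0, 0, 0, 0.24], [0, 0, -4, 0, 0, 0, 0.24], [0, 0, -7, 0, 0, 0, 0.24], [0, 0, -10, 0, 0, 0, 0.24], [0, 0, -13, 0, 0, 0, 0.24], [0, 0, -16, 0, 0, 0, 0.24], [0, 0, -17, 0, 0, 0, 0.24], [0, 0, -17, 0, 0, 0, 0.24]],
  ],
)

```text
clock: 17.5
tool_pos: [0.5032, -0.3451, 0.2559]
orientation: [179.7, -0.4, 11.3]
force: [-0.2, -0.3, 0.7]
opening: 0.0207
gripper_force: 0.0
```

Request:
play_rows(
  commands=[
    [[0.4, -3, 0, 0, 0, 3, 0.6], [0.8, -6, 0, 0, 0, 6, 0.6], [1.2, -9, 0, 0, 0, 9, 0.6], [1.6, -12, 0, 0, 0, 12, 0.6], [2, -15, 0, 0, 0, 15, 0.6], [2.4, -18, 0, 0, 0, 18, 0.6], [2.8, -21, 0, 0, 0, 21, 0.6], [3.2, -24, 0, 0, 0, 24, 0.6], [3.6, -27, 0, 0, 0, 26, 0.6], [4, -30, 0, 0, 0, 27.5, 0.6], [4.1, -30.8, 0, 0, 0, 27.5, 0.6], [4.1, -30.8, 0, 0, 0, 27.5, 0.6], [4.1, -30.8, 3, 0, 0, 27.5, 0.6], [4.1, -30.8, 6, 0, 0, 27.5, 0.6], [4.1, -30.8, 7.5, 0, 0, 27.5, 0.6], [4.1, -30.8, 8, 0, 0, 27.5, 0.6], [4.1, -30.8, 8, 0, 0, 27.5, 0.6]],
  ],
)

```text
clock: 18.92
tool_pos: [0.4806, -0.0352, 0.1696]
orientation: [179.9, 0.1, -16.2]
force: [0.3, 0.3, 0.8]
opening: 0.053
gripper_force: 0.0
```

Run:
```python
from h import *
for n in("side","top"):
    np.save(f"pics/{n}5.npy",snapshot(n),allow_pickle=True)
t=load("top5")["frame"];s=load("side5")["frame"]
f=lambda a,x,y,w,h,k:cv2.resize(a[y:y+h,x:x+w],None,fx=k,fy=k,interpolation=cv2.INTER_CUBIC)
cv2.imwrite("pics/z6.png",np.hstack([f(s,110,130,200,150,2.5),f(t,320,150,120,150,2.5)])[:,:,::-1])
```

```text
(no output)
```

View pics/z6.png

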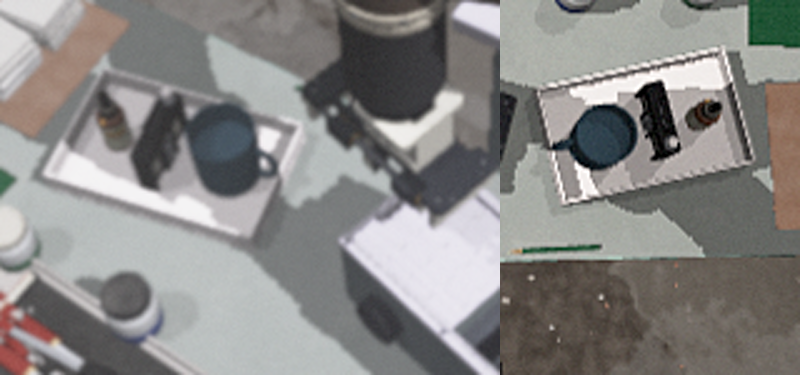

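The cassette stands upright between the mug and the dropper: side view (160,140), top view (658,120). Next I'll grip the handle.

Request:
play_rows(
  commands=[
    [[0, 0, 1.5, 0, 0, 0, 0.6], [0, 0, 2.6, 0, 0, 0, 0.6], [0, 0, 3.1, 0, 0, 0, 0.6], [0, 0, 3.1, 0, 0, 0, 0.6], [0, 0, 3.1, 0, 0, 0, 0.6], [0, 0, 3.1, 0, 0, 0, 0], [0, 0, 3.1, 0, 0, 0, 0], [0, 0, 3.1, 0, 0, 0, 0], [0, 0, 3.1, 0, 0, 0, 0], [0, 0, 3.1, 0, 0, 0, 0], [0, 0, 3.1, 0, 0, 0, 0], [0, 0, 3.1, 0, 0, 0, 0], [0, 0, 3.1, 0, 0, 0, 0]],
  ],
)

```text
clock: 20.1
tool_pos: [0.4814, -0.0344, 0.1398]
orientation: [180.0, 0.0, -16.2]
force: [-0.1, -1.0, 0.5]
opening: 0.0118
gripper_force: 30.0
```

Request:
play_rows(
  commands=[
    [[0, -1, 0, 0, 0, 0, 0], [0, -2, 0, 0, 0, 0, 0], [0, -3, 0, 0, 0, 0, 0], [0, -4, 0, 0, 0, 0, 0], [0, -5, 0, 0, 0, 0, 0], [0, -6, 0, 0, 0, 0, 0], [0, -7, 0, 0, 0, 0, 0], [0, -8, 0, 0, 0, 0, 0], [0, -9, 0, 0, 0, 0, 0], [0, -10, 0, 0, 0, 0, 0], [0, -11, 0, 0, 0, 0, 0], [0, -12, 0, 0, 0, 0, 0], [0, -12.8, 0, 0, 0, 0, 0], [0, -13.4, 0, 0, 0, 0, 0], [0, -13.8, 0, 0, 0, 0, 0], [0, -14.1, 0, 0, 0, 0, 0], [0, -14.3, 0, 0, 0, 0, 0], [0, -14.5, 0, 0, 0, 0, 0], [0, -14.5, 0, 0, 0, 0, 0]],
  ],
)

```text
clock: 21.68
tool_pos: [0.5202, 0.1005, 0.1397]
orientation: [179.5, 0.1, -16.2]
force: [-3.1, -21.4, 11.4]
opening: 0.0114
gripper_force: 30.1
```

Request:
play_rows(
  commands=[
    [[0, 0.2, 0, 0, 0, 0, 0], [0, 0.3, 0, 0, 0, 0, 0], [0, 0.3, 0, 0, 0, 0, 0]],
  ],
)

```text
clock: 21.93
tool_pos: [0.5203, 0.1004, 0.1398]
orientation: [179.8, 0.1, -16.2]
force: [-2.3, -10.3, 7.0]
opening: 0.0112
gripper_force: 30.0
```

Request:
play_rows(
  commands=[
    [[0, 0, 0, 0, 0, 0, 0.5], [0, 0, 0, 0, 0, 0, 0.5], [0, 0, 0, 0, 0, 0, 0.5], [0, 0, 0, 0, 0, 0, 0.5], [0, 0, 0, 0, 0, 0, 0.5], [0, 0, -2, 0, 0, 0, 0.5], [0, 0, -5, 0, 0, 0, 0.5], [0, 0, -9, 0, 0, 0, 0.5], [0, 0, -13, 0, 0, 0, 0.5], [0, -4, -15, 0, 0, 0, 0.5], [0, -8, -15, 0, 0, 0, 0.5], [0, -12, -15, 0, 0, 0, 0.5], [0, -16, -15, 0, 0, 0, 0.5], [0, -20, -15, 0, 0, 0, 0.5], [0, -24, -15, 0, 0, 0, 0.5], [0, -27, -15, 0, 0, 0, 0.5], [0, -28, -15, 0, 0, 0, 0.5], [0, -28, -15, 0, 0, 0, 0.5], [0, -28, -15, 0, 0, 0, 0.5]],
  ],
)

```text
clock: 23.52
tool_pos: [0.5988, 0.3715, 0.2887]
orientation: [179.9, 0.0, -16.1]
force: [0.5, 0.3, -0.2]
opening: 0.0437
gripper_force: 0.0
```

Run:
```python
from h import *
for n in("side","top"):
    np.save(f"pics/{n}6.npy",snapshot(n),allow_pickle=True)
t=load("top6")["frame"];s=load("side6")["frame"];t0=load("top0")["frame"];s0=load("side0")["frame"]
f=lambda a,x,y,w,h,k:cv2.resize(a[y:y+h,x:x+w],None,fx=k,fy=k,interpolation=cv2.INTER_CUBIC)
cv2.imwrite("pics/z7.png",np.vstack([np.hstack([f(q,190,148,130,100,3),f(r,238,180,133,100,3)]) for q,r in((t0,s0),(t,s))])[:,:,::-1])
```

```text
(no output)
```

View pics/z7.png

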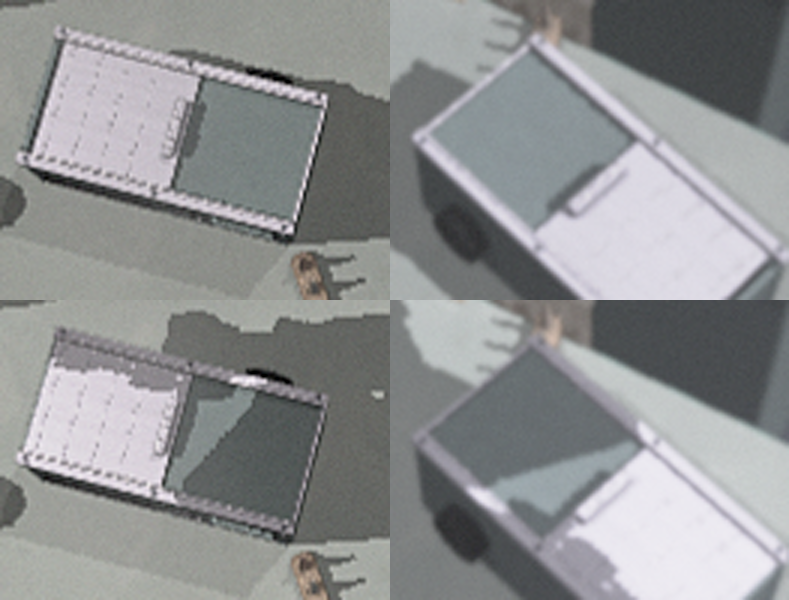

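The bottom panels show the shutter flush at the left end. Stop-to-stop travel was 0.143 m against the stated 0.142 m. The cone pack has not moved.

```bash
python3 -c "
from h import *
print(close_job())"
```

```text
the job is handed in; nothing more can be done
None
```

The job was handed in at about 23.5 s of the 64 s allowed: the clogged cassette stands upright in the wash tray between the mug and the dropper bottle, the other two are still in their wells, and the shutter is pushed to its closed stop; the judge's result was not shown.

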